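# Reload the analyser carrier in reverse order

## Robot

A 7-joint arm with a two-finger parallel gripper is mounted at the origin on a cart in front of the work surface, level with it; the furniture and walls round the work are solid. World frame = base frame: x ahead of the robot, y to its left, z up, the work surface at z = 0. Lengths are in m, angles in rad, forces in N, time in s.
With the tool pointing down it reaches from about 0.35 to 0.9 m from the base axis. Payload 8.1 kg.
Tool frame: the origin (TCP) lies midway between the tips of the shut fingers; the grasp point (between the pads) lies 19 mm behind it; z points along the fingers, y is the line along which they close (so a half turn about z gives the same grasp; the last joint's range is limited). The gripper opens to 92 mm and grips with 3 to 60 N. Pads are 19 mm wide; open, the fingers measure 130 mm over their backs; the gripper's body (75 mm by 190 mm) begins 47 mm behind the grasp point.
Start: joints at [-1.373, 0.434, 0.025, 1.573, -0.012, 1.134, -0.075], TCP at [0.185, 0.597, 0.192] pointing down, gripper open.
Joint ranges: [-2.62, 2.62], [-0.44, 2.09], [-1.27, 1.32], [0.08, 2.57], [-1.32, 4.46], [0.12, 2], [-2.74, 2.74]. Speed limits (rad/s): [2.22, 2.22, 3.01, 3.01, 3.14, 3.14, 3.14].

## Interface

Orientations are given as a rotation vector (axis times angle).
In Python, from cell import observe, get_image, camera_model, sign_off, recognise, silhouettes gives the robot as it stands.
- The arm moves only by the tool apply_moves, never from a script. Its argument "motion" is a list of rows, each an object of numbers: "x", "y", "z": the shift along the world's x, y, z in cm; "yaw": the turn about the world's z in degrees; "hand": the opening, from -1 (shut) to 1 (fully open), so that 0 is half open. In form: [{"x": .., "y": .., "z": .., "yaw": .., "hand": ..}, ...]. A call has 1 to 10 rows; each row is the pose to reach, as a shift and turn from the pose commanded when the call began; what a row does not reach only later rows make up. A row lasts 1/8 s, in which the tool goes at most 62.5 mm and 10.7 degrees, less where a joint would pass 70% of its speed; a pose out of reach is approached as far as the arm can. A call with a gripper value outside its range is refused whole. The fingers move at their own pace and stop on an object; "newtons" is the grip in N (left out, the last holds). Time passes only in rows, so rows that repeat a pose let the fingers close. It gives the time, the measured TCP pose, the force, the opening and the grip force at its end, in the units of the state.
- observe(): the state, without advancing time (a new reading comes with each control period).
- get_image(name): name is "scene" or "top" or "wrist"; returns the picture (400x640x3 uint8, blue, green, red); there is no depth.
- camera_model(name): a dict with "camera_matrix" (3x3 intrinsics, pixels), "T" (4x4, takes a point from camera to world coordinates). Camera axes: x right, y up, looking along -z (the intrinsics and any distortion apply to the point x, -y, -z); pixel columns grow to the right and rows downward; lengths in m; the calibration is good to about 2 mm. A picture is of the moment at which its call begins: read the wrist's pose just before it. camera_model takes no time and is no camera call; for the wrist camera it gives the pose at the moment of the call.
- sign_off(): hands the job in; it is judged then, once.
Trained networks look in the newest picture that a camera, given by its name, has taken for a name from the list of things; names that differ only in an ending like _2 or _b are one class to them, and where a whole thing is asked for, a point or a joint stands for the part that bears it (a point fixed in the world has none). Each returns a list of dicts, best first, with "p" (0 to 1); they miss things now and then, are a little off and sometimes report something else, mostly with a low value. They report only what shows in the picture. A call takes as long as a camera call. They do not tell look-alikes from the thing itself.
- recognise(query, camera): "rect" ([left, top, right, bottom] in pixels, round what is visible of it).
- silhouettes(query, camera): "mask" (400x640 bool, what is visible of it) and "rect" ([left, top, right, bottom] in pixels, round what is visible of it).
The state is a dict: "clock": time; "joints": joint angles; "dq": joint speeds; "joint_efforts": joint torques, N m; "position": TCP position; "ee_rot": TCP orientation; "force": force on the tool from outside, world axes, zero at the start; "ft_torque": the same for the moment, N m; "width": opening from 0.0 (shut) to 1.0 (fully open); "gripper_force": force on a finger pad.
Only numpy, scipy, OpenCV 4.12 (cv2) and the standard library are available. Lean on these libraries where they do the work, as an engineer would, in place of code of your own. Each camera call takes 0.05 s, during which the arm holds its last target. There are 200 camera calls.

## Task

The analyser draws from its carrier from the other end, so move the four bottles from the wooden carrier to the empty white carrier in reverse order: seen from the robot, the leftmost bottle goes into the rightmost slot, the next one beside it, and so on to the rightmost bottle in the leftmost slot. Stand each one upright on the floor of its slot; do not tip any over or drop them on the way.

Things in the scene. Friction and masses are not known exactly. Their poses are not given: they have to be found in the camera images.
- tall_bottle: white reagent bottle with white screw cap, the taller of the two, 46 mm diameter, 100 mm tall. Round and upright, plain rigid sides to grip. Origin: centre of its underside; z up along its axis. Loose, 30 to 140 g
- short_bottle: white reagent bottle with white screw cap, the shorter of the two, 40 mm diameter, 85 mm tall. Round and upright, plain rigid sides to grip. Origin: centre of its underside; z up along its axis. Loose, 30 to 140 g
- dropper: slim dropper bottle with a small red cap, 28 mm diameter, 70 mm tall. Round and upright, plain rigid sides to grip. Origin: centre of its underside; z up along its axis. Loose, 30 to 140 g
- specimen_jar: squat white specimen jar with a wide lid (41 mm diameter, 42 to 58 mm above its underside) on a 38 mm body, 58 mm tall. Round and upright, plain rigid sides to grip. Origin: centre of its underside; z up along its axis. Loose, 30 to 140 g
- bench_carrier: the carrier that is full at the start, pale wood, four open square slots in a row along its y axis, centres at y = +103.5 (left end), +34.5, -34.5, -103.5 mm, x = 0; slots 64 x 64 mm inside, walls 5 mm thick and 20 mm high, black pad in each slot, its top 8 mm up; 74 x 309 mm over all, end plates 30 mm high. Origin: centre of its underside; z up, +y roughly to the robot's left. Fixed
- analyser_carrier: the carrier that is empty at the start, white plastic, four open square slots in a row along its y axis, centres at y = +103.5 (left end), +34.5, -34.5, -103.5 mm, x = 0; slots 64 x 64 mm inside, walls 5 mm thick and 20 mm high, bare slot floor 5 mm up; 74 x 309 mm over all, end plates 30 mm high. Origin: centre of its underside; z up, +y roughly to the robot's left. Fixed
- pad_tall_bottle: black rubber pad 62 x 62 x 3 mm, fixed in a slot of the wooden carrier: the one on which the tall bottle stands at the start (so it keeps marking that slot). Origin: centre of its underside
- pad_short_bottle: black rubber pad 62 x 62 x 3 mm, fixed in a slot of the wooden carrier: the one on which the short bottle stands at the start (so it keeps marking that slot). Origin: centre of its underside
- pad_dropper: black rubber pad 62 x 62 x 3 mm, fixed in a slot of the wooden carrier: the one on which the dropper stands at the start (so it keeps marking that slot). Origin: centre of its underside
- pad_specimen_jar: black rubber pad 62 x 62 x 3 mm, fixed in a slot of the wooden carrier: the one on which the specimen jar stands at the start (so it keeps marking that slot). Origin: centre of its underside
There are look-alikes about, which are no part of the job. Leave any purple or yellow look-alike of the short_bottle alone.

How it is judged:
At the end, for the whole second after the job is handed in: Each bottle stands upright (within 7 degrees), released and at rest on the floor (within 5 mm) of the white carrier's slot that mirrors its starting slot in the wooden one (leftmost to rightmost and so on), its axis within 24 mm of the slot's centre along and across the row (((y of pad_tall_bottle in the frame of bench_carrier between 0.0835 and 0.1235 m and y of tall_bottle in the frame of analyser_carrier between -0.1275 and -0.0795 m) or (y of pad_tall_bottle in the frame of bench_carrier between 0.0145 and 0.0545 m and y of tall_bottle in the frame of analyser_carrier between -0.0585 and -0.0105 m) or (y of pad_tall_bottle in the frame of bench_carrier between -0.0545 and -0.0145 m and y of tall_bottle in the frame of analyser_carrier between 0.0105 and 0.0585 m) or (y of pad_tall_bottle in the frame of bench_carrier between -0.1235 and -0.0835 m and y of tall_bottle in the frame of analyser_carrier between 0.0795 and 0.1275 m)) and x of tall_bottle in the frame of analyser_carrier between -0.024 and 0.024 m and z of tall_bottle in the frame of analyser_carrier between 0 and 0.01 m and angle between each of tall_bottle, short_bottle, dropper, specimen_jar's own z axis and vertical below 0.12 rad and linear speed of each of tall_bottle, short_bottle, dropper, specimen_jar below 0.03 m/s and angular speed of each of tall_bottle, short_bottle, dropper, specimen_jar below 0.3 rad/s and contact force between the fingers and tall_bottle below 0.05 N and ((y of pad_short_bottle in the frame of bench_carrier between 0.0835 and 0.1235 m and y of short_bottle in the frame of analyser_carrier between -0.1275 and -0.0795 m) or (y of pad_short_bottle in the frame of bench_carrier between 0.0145 and 0.0545 m and y of short_bottle in the frame of analyser_carrier between -0.0585 and -0.0105 m) or (y of pad_short_bottle in the frame of bench_carrier between -0.0545 and -0.0145 m and y of short_bottle in the frame of analyser_carrier between 0.0105 and 0.0585 m) or (y of pad_short_bottle in the frame of bench_carrier between -0.1235 and -0.0835 m and y of short_bottle in the frame of analyser_carrier between 0.0795 and 0.1275 m)) and x of short_bottle in the frame of analyser_carrier between -0.024 and 0.024 m and z of short_bottle in the frame of analyser_carrier between 0 and 0.01 m and contact force between the fingers and short_bottle below 0.05 N and ((y of pad_dropper in the frame of bench_carrier between 0.0835 and 0.1235 m and y of dropper in the frame of analyser_carrier between -0.1275 and -0.0795 m) or (y of pad_dropper in the frame of bench_carrier between 0.0145 and 0.0545 m and y of dropper in the frame of analyser_carrier between -0.0585 and -0.0105 m) or (y of pad_dropper in the frame of bench_carrier between -0.0545 and -0.0145 m and y of dropper in the frame of analyser_carrier between 0.0105 and 0.0585 m) or (y of pad_dropper in the frame of bench_carrier between -0.1235 and -0.0835 m and y of dropper in the frame of analyser_carrier between 0.0795 and 0.1275 m)) and x of dropper in the frame of analyser_carrier between -0.024 and 0.024 m and z of dropper in the frame of analyser_carrier between 0 and 0.01 m and contact force between the fingers and dropper below 0.05 N and ((y of pad_specimen_jar in the frame of bench_carrier between 0.0835 and 0.1235 m and y of specimen_jar in the frame of analyser_carrier between -0.1275 and -0.0795 m) or (y of pad_specimen_jar in the frame of bench_carrier between 0.0145 and 0.0545 m and y of specimen_jar in the frame of analyser_carrier between -0.0585 and -0.0105 m) or (y of pad_specimen_jar in the frame of bench_carrier between -0.0545 and -0.0145 m and y of specimen_jar in the frame of analyser_carrier between 0.0105 and 0.0585 m) or (y of pad_specimen_jar in the frame of bench_carrier between -0.1235 and -0.0835 m and y of specimen_jar in the frame of analyser_carrier between 0.0795 and 0.1275 m)) and x of specimen_jar in the frame of analyser_carrier between -0.024 and 0.024 m and z of specimen_jar in the frame of analyser_carrier between 0 and 0.01 m and contact force between the fingers and specimen_jar below 0.05 N); the robot touches nothing.
It fails at once if a bottle is tipped by more than 40 degrees (angle between any of tall_bottle, short_bottle, dropper, specimen_jar's own z axis and vertical above 0.7 rad).
It fails at once if a bottle is dropped (falls free by more than about 25 mm) ((linear speed of tall_bottle above 0.75 m/s and contact force between each of the arm, the fingers and tall_bottle below 0.02 N) or (linear speed of short_bottle above 0.75 m/s and contact force between each of the arm, the fingers and short_bottle below 0.02 N) or (linear speed of dropper above 0.75 m/s and contact force between each of the arm, the fingers and dropper below 0.02 N) or (linear speed of specimen_jar above 0.75 m/s and contact force between each of the arm, the fingers and specimen_jar below 0.02 N)).
It also fails if it takes over 134 s, if anything falls off the work surface, if the arm or the gripper's body presses on something with over 40 N, if the wrist force passes 120 N, or if a joint passes its speed limit or range.

## Working session

There is one attempt and no reset: what is moved stays moved. The work goes in short steps, Python scripts to look and compute and a tool call to move; the robot and the scene stay as the last step left them, time stands still between calls to the robot, and variables do not carry over. Pictures are saved under pics/ and viewed, at most 14 in all, crops included, and the job is handed in when it is done.

Besides the shell and the picture viewer there is one more tool, called after ">>>" as name(argument=value, ...), one argument or row to a line, values as JSON. apply_moves: Moves the arm, as the interface text tells. Its arguments: {"type":"object","properties":{"motion":{"type":"array","items":{"type":"object","properties":{"x":{"type":"number"},"y":{"type":"number"},"z":{"type":"number"},"yaw":{"type":"number"},"hand":{"type":"number"}}}},"newtons":{"type":"number"}},"required":["motion"]}

```bash
mkdir -p pics; cat > h.py <<'E'
from cell import *
import numpy as np, cv2
def ray(cam,u,v,z,M=None):
    m=M or camera_model(cam);K=np.array(m["camera_matrix"]);T=np.array(m["T"])
    a=np.linalg.solve(K,[u,v,1]);d=T[:3,:3]@[a[0],-a[1],-a[2]];o=T[:3,3]
    return o+d*(z-o[2])/d[2]
def proj(cam,p,M=None):
    m=M or camera_model(cam);K=np.array(m["camera_matrix"]);T=np.array(m["T"])
    c=T[:3,:3].T@(np.array(p)-T[:3,3]);q=K@[c[0],-c[1],-c[2]];return q[:2]/q[2]
E
python3 - <<'E'
from h import *
np.set_printoptions(precision=3,suppress=True)
s=observe();print(s)
for c in("scene","top"):
    cv2.imwrite(f"pics/{c}0.png",get_image(c));m=camera_model(c);print(c,m)
    for n in "tall_bottle short_bottle dropper specimen_jar bench_carrier analyser_carrier".split():
        print(n,[(round(r["p"],2),np.round(r["rect"])) for r in recognise(n,c)[:4]])
E
```

```text
{'clock': 0.0, 'joints': array([-1.373,  0.435,  0.025,  1.574, -0.012,  1.134, -0.075]), 'dq': array([-0.001, -0.   ,  0.001,  0.   ,  0.   , -0.   , -0.001]), 'joint_efforts': array([ -0.001, -66.787,   0.984, -31.446,  -0.061,   0.043,   0.   ]), 'position': array([0.185, 0.596, 0.191]), 'ee_rot': array([-0.471, -3.106,  0.003]), 'force': array([-0.04 , -0.318, -0.745]), 'ft_torque': array([0.016, 0.07 , 0.021]), 'gripper_force': 0.0, 'width': 1.0036932242665366}
scene {'camera_matrix': array([[400.46 ,   0.   , 317.971],
       [  0.   , 400.46 , 200.246],
       [  0.   ,   0.   ,   1.   ]]), 'T': array([[ 0.879,  0.268, -0.395,  0.12 ],
       [-0.477,  0.523, -0.706, -0.7  ],
       [ 0.017,  0.809,  0.588,  0.594],
       [ 0.   ,  0.   ,  0.   ,  1.   ]])}
tall_bottle [(0.62, array([281., 120., 298., 154.]))]
short_bottle [(0.97, array([314., 163., 327., 203.])), (0.95, array([319., 139., 338., 170.])), (0.81, array([282., 173., 296., 209.]))]
dropper [(0.56, array([265., 126., 278., 147.]))]
specimen_jar [(0.64, array([296., 142., 312., 161.]))]
bench_carrier [(0.78, array(
[... 182 characters left out ...]
      [  0.   ,   0.   ,   1.   ]]), 'T': array([[ 0.029,  0.995, -0.099,  0.408],
       [-1.   ,  0.028, -0.013, -0.003],
       [-0.01 ,  0.099,  0.995,  0.962],
       [ 0.   ,  0.   ,  0.   ,  1.   ]])}
tall_bottle [(0.93, array([204., 154., 231., 175.]))]
short_bottle [(0.75, array([297., 167., 314., 187.])), (0.71, array([298., 204., 318., 222.])), (0.49, array([263., 139., 279., 156.])), (0.34, array([233., 147., 252., 170.]))]
dropper [(0.51, array([184., 173., 198., 183.]))]
specimen_jar [(0.63, array([235., 149., 251., 168.])), (0.31, array([327., 159., 445., 214.]))]
bench_carrier [(0.62, array([177., 134., 292., 195.]))]
analyser_carrier [(0.82, array([327., 162., 441., 214.]))]
```

View pics/top0.png

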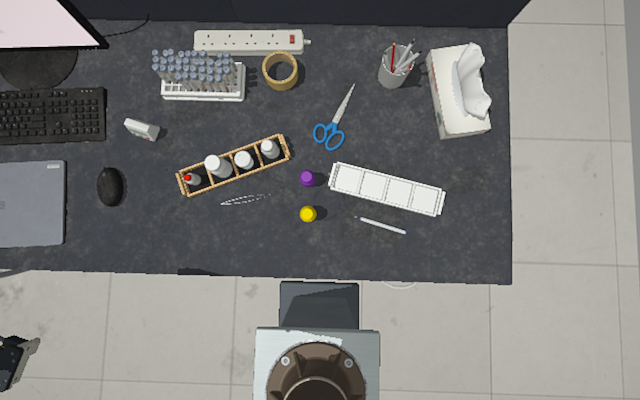

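View pics/scene0.png

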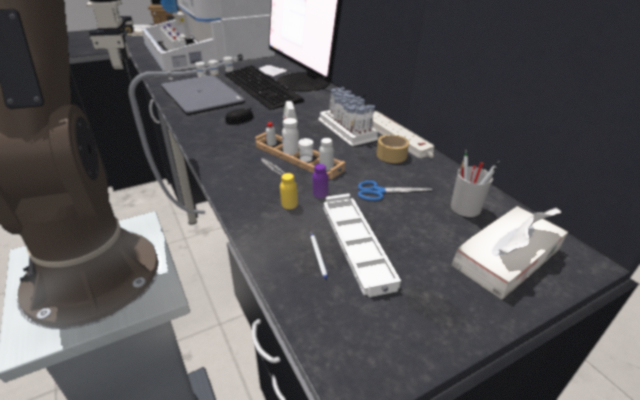

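The top view shows the wooden carrier at about (177–290, 135–195). From left to right it holds the dropper (190,178), tall bottle (217,165), jar (243,159) and short bottle (268,149). The white carrier is at (328–444, 162–214), and the purple and yellow decoys are at (307,178) and (308,213). The scene view shows the same order.

```bash
cat >> h.py <<'E'
from scipy.optimize import least_squares
DIM=dict(tall_bottle=(.023,.100),short_bottle=(.02,.085),dropper=(.014,.07),specimen_jar=(.0205,.058))
def carrier(name,cam,z=.02):
    M=camera_model(cam);r=silhouettes(name,cam)[0]
    c=max(cv2.findContours(r["mask"].astype(np.uint8),0,1)[0],key=cv2.contourArea)[:,0]
    P=np.array([ray(cam,u,v,z,M)[:2] for u,v in c],np.float32)
    b=cv2.boxPoints(cv2.minAreaRect(P*1000)) 
    e=[b[1]-b[0],b[2]-b[1]];L=max(e,key=np.linalg.norm);L=L*np.sign(L[1])
    return r["p"],b.mean(0)/1000,np.degrees(np.arctan2(-L[0],L[1])),[np.linalg.norm(q) for q in e]
def cylrect(cam,x,y,n,base,M):
    R,H=DIM[n];a=np.linspace(0,2*np.pi,24)
    q=np.array([proj(cam,[x+R*np.cos(t),y+R*np.sin(t),base+h],M) for t in a for h in(0,H)])
    return np.r_[q.min(0),q.max(0)]
E
python3 - <<'E'
from h import *
np.set_printoptions(precision=4,suppress=True)
get_image("top")
for n in("bench_carrier","analyser_carrier"):
    r=carrier(n,"top");print(n,r)
    y=np.radians(r[2])
    for s in(.1035,.0345,-.0345,-.1035): print("  slot",r[1]+s*np.array([-np.sin(y),np.cos(y)]))
M=camera_model("top")
for n,(R,H) in DIM.items():
    for r in silhouettes(n,"top")[:2]:
        m=r["mask"];v,u=np.nonzero(m);print(n,round(r["p"],2),r["rect"],ray("top",u.mean(),v.mean(),.008+H*.85,M)[:2])
m=camera_model("wrist");T=np.array(m["T"]);print(T,m["camera_matrix"][0],observe()["position"])
E
```

```text
bench_carrier (0.92, array([0.5703, 0.2333], dtype=float32), np.float32(22.379827), [np.float32(306.72934), np.float32(77.80621)])
  slot [0.5309 0.329 ]
  slot [0.5572 0.2652]
  slot [0.5834 0.2014]
  slot [0.6097 0.1376]
analyser_carrier (0.69, array([ 0.5192, -0.1653], dtype=float32), np.float32(-12.938449), [np.float32(78.69926), np.float32(308.71164)])
  slot [ 0.5423 -0.0644]
  slot [ 0.5269 -0.1317]
  slot [ 0.5114 -0.1989]
  slot [ 0.496  -0.2662]
tall_bottle 0.78 [205.1, 153.8, 231.6, 173.8] [0.5548 0.2537]
short_bottle 0.73 [262.0, 140.4, 278.4, 158.2] [0.6035 0.1315]
short_bottle 0.56 [298.7, 165.7, 314.1, 187.5] [0.5325 0.0381]
dropper 0.45 [183.6, 172.8, 198.9, 183.6] [0.5243 0.3225]
[[ 0.2975 -0.9253 -0.2354  0.1222]
 [ 0.9547  0.2882  0.0738  0.6159]
 [-0.0004 -0.2467  0.9691  0.3851]
 [ 0.      0.      0.      1.    ]] [279.5233   0.     323.9577] [0.1852 0.597  0.1917]
```

>>> apply_moves(
  motion=[
    {"x": 0, "y": -3, "z": 5, "yaw": -10},
    {"x": 5, "y": -8, "z": 9, "yaw": -20},
    {"x": 11, "y": -13, "z": 11, "yaw": -30},
    {"x": 16, "y": -17, "z": 11, "yaw": -40},
    {"x": 21, "y": -21, "z": 11, "yaw": -51},
    {"x": 26, "y": -25, "z": 11, "yaw": -51},
    {"x": 31, "y": -29, "z": 11, "yaw": -51},
    {"x": 38, "y": -37, "z": 11, "yaw": -51, "hand": 1},
    {"x": 38, "y": -37, "z": 11, "yaw": -51, "hand": 1},
    {"x": 38, "y": -37, "z": 11, "yaw": -51, "hand": 1},
  ],
  newtons=15,
)

```text
schema error: expected keys x, y, z, yaw, hand
```

```bash
cat >> h.py <<'E'
def bottle(n,cam,base):
    """fit upright cylinder to network rects"""
    M=camera_model(cam);R,H=DIM[n];out=[]
    for r in recognise(n,cam)[:3]:
        b=np.array(r["rect"]);c=(b[:2]+b[2:])/2
        x0=ray(cam,*c,base+H/2,M)[:2]
        f=least_squares(lambda p:cylrect(cam,*p,n,base,M)-b,x0)
        out.append((round(r["p"],2),np.round(b),f.x,"res",np.round(f.fun,1)))
    return out
def yaw():
    R=cv2.Rodrigues(np.array(observe()["ee_rot"]))[0];return np.degrees(np.arctan2(R[1,1],R[0,1]))
E
python3 - <<'E'
from h import *
np.set_printoptions(precision=4,suppress=True)
print(observe()["position"],observe()["clock"],yaw())
cv2.imwrite("pics/w1.png",get_image("wrist"))
for n in DIM:
    for o in bottle(n,"wrist",.008): print(n,*o)
print(carrier("bench_carrier","wrist"))
E
```

```text
[0.1852 0.597  0.1917] 1.05 72.76087908318259Traceback (most recent call last):
  File "<stdin>", line 7, in <module>
  File "h.py", line 13, in carrier
    M=camera_model(cam);r=silhouettes(name,cam)[0]
                          ~~~~~~~~~~~~~~~~~~~~~^^^
IndexError: list index out of range
```

View pics/w1.png

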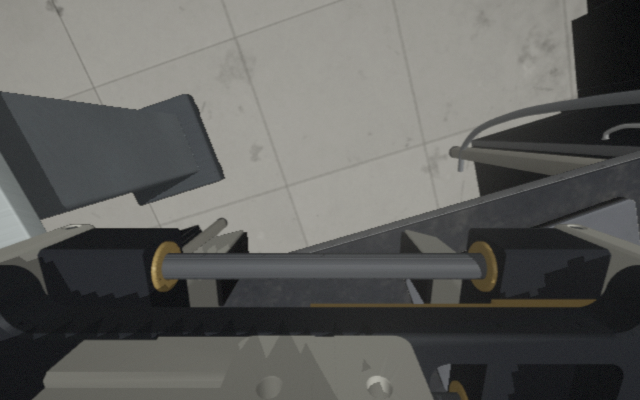

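The wrist picture shows only floor, because the move was refused for rows missing keys. The fingers occupy rows 230 and below, so the useful view is the upper half.

>>> apply_moves(
  motion=[
    {"x": 0, "y": -3, "z": 5, "yaw": -10, "hand": 1},
    {"x": 4, "y": -7, "z": 9, "yaw": -20, "hand": 1},
    {"x": 9, "y": -11, "z": 11, "yaw": -30, "hand": 1},
    {"x": 14, "y": -15, "z": 11, "yaw": -40, "hand": 1},
    {"x": 19, "y": -19, "z": 11, "yaw": -50, "hand": 1},
    {"x": 24, "y": -23, "z": 11, "yaw": -50.5, "hand": 1},
    {"x": 29, "y": -27, "z": 11, "yaw": -50.5, "hand": 1},
    {"x": 33, "y": -32, "z": 11, "yaw": -50.5, "hand": 1},
    {"x": 42, "y": -45, "z": 11, "yaw": -50.5, "hand": 1},
    {"x": 42, "y": -45, "z": 11, "yaw": -50.5, "hand": 1},
  ],
  newtons=15,
)

```text
clock: 2.6
position: [0.5768, 0.1868, 0.3018]
ee_rot: [1.75, 2.609, 0.001]
force: [0.9, 0.5, -0.5]
width: 1.001
gripper_force: 0.0
```

```bash
cat > look.py <<'E'
from h import *
import sys
np.set_printoptions(precision=4,suppress=True)
print(observe()["position"],observe()["clock"],yaw())
cv2.imwrite(f"pics/{sys.argv[1]}.png",get_image("wrist"))
for n in DIM:
    for o in bottle(n,"wrist",.008): print(n,*o)
for k in("bench_carrier","analyser_carrier"):
    try: print(k,carrier(k,"wrist"))
    except IndexError: pass
E
python3 look.py w2
```

```text
[0.5768 0.1868 0.3018] 2.6 22.28402397273903
tall_bottle 0.66 [316. 109. 346. 144.] [0.5622 0.2482] res [-2.1 -0.3  2.1  0.4]
short_bottle 0.65 [254. 228. 288. 250.] [0.5357 0.0505] res [  0.4 -10.   -0.4   8.9]
short_bottle 0.63 [317. 196. 345. 230.] [0.6117 0.1276] res [ 0.8 -2.  -0.8  1.7]
short_bottle 0.6 [199. 213. 237. 242.] [0.4483 0.037 ] res [-1.8 -5.4  2.1  4.9]
dropper 0.92 [320.  59. 342.  86.] [0.5298 0.3275] res [ 1.  -1.5 -1.   1.8]
specimen_jar 0.57 [314. 157. 341. 183.] [0.5775 0.1978] res [ 0.1 -1.3 -0.1  1.2]
bench_carrier (0.68, array([0.5678, 0.2342], dtype=float32), np.float32(22.63043), [np.float32(311.03094), np.float32(75.88195)])
analyser_carrier (0.58, array([ 0.5357, -0.0717], dtype=float32), np.float32(-67.68765), [np.float32(57.625122), np.float32(119.66488)])
```

View pics/w2.png

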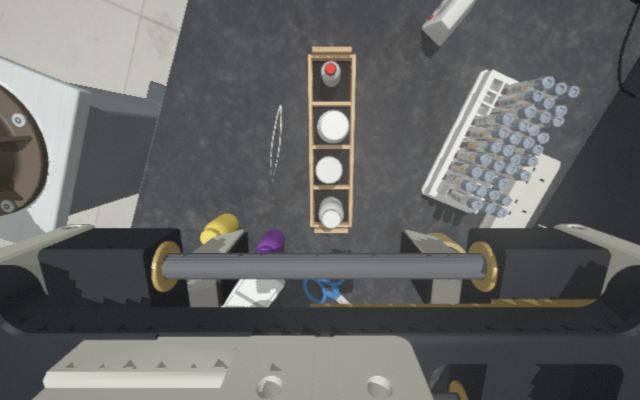

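The wrist view shows the wooden carrier at columns 310–355. The dropper is at (331,73), the tall bottle at (333,126), the jar at (329,170) and the short bottle at (331,212). The fits agree with the slot positions. I'm starting with the short bottle.

>>> apply_moves(
  motion=[
    {"x": 0, "y": 0, "z": -1, "yaw": 0, "hand": 1},
    {"x": 0, "y": 0, "z": -1, "yaw": 0, "hand": 1},
  ],
)

```text
clock: 3.2
position: [0.5747, 0.1892, 0.2905]
ee_rot: [-1.748, -2.609, 0.002]
force: [-0.2, -0.3, -0.3]
width: 0.999
gripper_force: 0.0
```

```bash
python3 -c "
from h import *
print(observe()['position'],yaw())
get_image('wrist')
for n in DIM:
    for o in bottle(n,'wrist',.008): print(n,*o)
"
```

```text
[0.57474865 0.18924202 0.2905014 ] 22.35546341725138
tall_bottle 0.85 [318. 114. 347. 145.] [0.55807373 0.25856537] res [-3.  -2.6  3.   2.9]
short_bottle 0.93 [257. 234. 284. 247.] [0.53387866 0.06339852] res [ -2.7 -15.    3.3  13.4]
short_bottle 0.84 [319. 197. 342. 234.] [0.60663452 0.13719501] res [-1.7 -0.7  1.7  0.7]
short_bottle 0.62 [196. 215. 236. 245.] [0.44654891 0.04525763] res [-1.7 -5.5  2.   5. ]
dropper 0.92 [323.  61. 344.  88.] [0.53165858 0.32966706] res [ 0.3 -1.7 -0.3  2.1]
dropper 0.71 [311. 147. 352. 190.] [0.57991389 0.20497481] res [ 10.7  10.  -10.7  -9.1]
specimen_jar 0.91 [313. 157. 342. 188.] [0.57819295 0.1972291 ] res [ 0.9  0.4 -0.9 -0.4]
```

>>> apply_moves(
  motion=[
    {"x": 3.3, "y": -5.6, "z": -2, "yaw": 0, "hand": 1},
    {"x": 3.3, "y": -5.6, "z": -7, "yaw": 0, "hand": 1},
    {"x": 3.3, "y": -5.6, "z": -12, "yaw": 0, "hand": 1},
    {"x": 3.3, "y": -5.6, "z": -17, "yaw": 0, "hand": 1},
    {"x": 3.3, "y": -5.6, "z": -21, "yaw": 0, "hand": 1},
    {"x": 3.3, "y": -5.6, "z": -24.1, "yaw": 0, "hand": 1},
    {"x": 3.3, "y": -5.6, "z": -24.1, "yaw": 0, "hand": 1},
    {"x": 3.3, "y": -5.6, "z": -24.1, "yaw": 0, "hand": 1},
  ],
)

```text
clock: 4.45
position: [0.6098, 0.1325, 0.052]
ee_rot: [1.75, 2.607, 0.002]
force: [-0.2, 0.3, 0.8]
width: 1.003
gripper_force: 0.0
```

>>> apply_moves(
  motion=[
    {"x": 0, "y": 0, "z": 0, "yaw": 0, "hand": -1},
    {"x": 0, "y": 0, "z": 0, "yaw": 0, "hand": -1},
    {"x": 0, "y": 0, "z": 0, "yaw": 0, "hand": -1},
    {"x": 0, "y": 0, "z": 0, "yaw": 0, "hand": -1},
    {"x": 0, "y": 0, "z": 0, "yaw": 0, "hand": -1},
    {"x": 0, "y": 0, "z": 0, "yaw": 0, "hand": -1},
    {"x": 0, "y": 0, "z": 0, "yaw": 0, "hand": -1},
    {"x": 0, "y": 0, "z": 0, "yaw": 0, "hand": -1},
  ],
  newtons=15,
)

```text
clock: 5.45
position: [0.6088, 0.1324, 0.0506]
ee_rot: [-1.751, -2.608, -0.0]
force: [-0.5, 0.3, 0.4]
width: 0.18
gripper_force: 0.0
```

```bash
python3 -c "
from h import *
s=observe();print(s['width'],s['gripper_force'])
i=get_image('wrist');j=get_image('top')[120:220,160:340]
k=get_image('scene')[110:220,240:360]
cv2.imwrite('pics/a.png',np.vstack([cv2.resize(i,(800,500))[:300],np.hstack([cv2.resize(j,(450,250)),cv2.resize(k,(350,250))])]))
"
```

```text
0.17968248178103594 0.0
```

View pics/a.png

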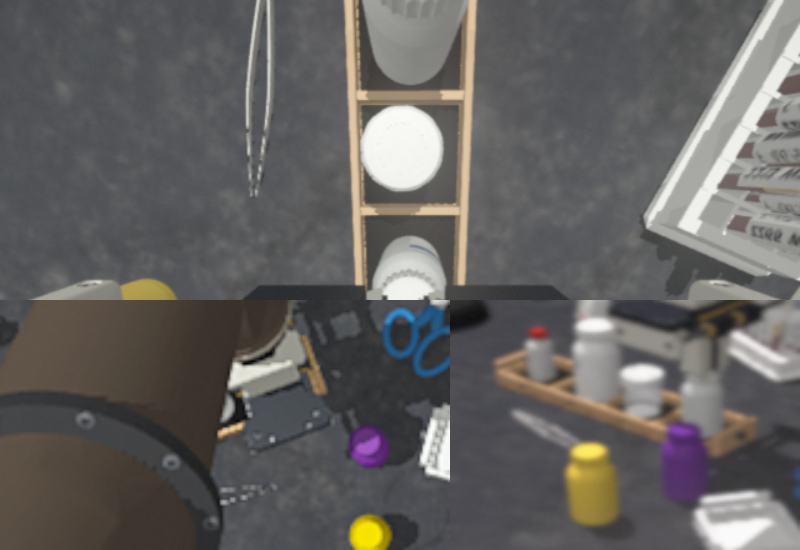

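The wrist crop shows the short bottle still upright in its slot, with its near edge at about (408,236) in the picture, which is row 189 in the raw image. The opening is narrower than the bottle, so the fingers closed past it.

```bash
python3 -c "
from h import *
s=observe();M=camera_model('wrist');print(s['position'],s['width'])
print('base edge',ray('wrist',326,189,.008,M),ray('wrist',326,189,.02,M))
p=s['position']
print('tcp',proj('wrist',p,M),'cap',proj('wrist',[p[0],p[1],.093],M))
print('dividers',[ray('wrist',u,v,.02,M)[:2] for u,v in((328,78),(328,168))])
print('jar top',ray('wrist',322,118,.066,M))
for n in('short_bottle','specimen_jar','tall_bottle'):
  for o in bottle(n,'wrist',.008): print(n,*o)
"
```

```text
[0.60875816 0.13241509 0.05062041] 0.04759166482142323
base edge [0.60257606 0.15123292 0.008     ] [0.60162078 0.15335167 0.02      ]
tcp [324.43995778 226.81486616] cap [324.53126547 250.24132238]
dividers [array([0.57125579, 0.23130156]), array([0.59662095, 0.16976   ])]
jar top [0.57902598 0.2012219  0.066     ]
short_bottle 0.86 [161. 281. 187. 306.] [0.53169496 0.05277175] res [-32.6 -43.   48.5  37.7]
short_bottle 0.81 [ 95. 222. 142. 251.] [0.48517403 0.08194392] res [-35.1 -33.   53.4  30. ]
short_bottle 0.62 [298. 186. 356. 256.] [0.60594987 0.14323695] res [ -5.7 -10.6   5.7   8.4]
specimen_jar 0.95 [286.  84. 354. 156.] [0.57857681 0.19929377] res [ 0.9  0.7 -0.9 -0.8]
tall_bottle 0.86 [287.   0. 375.  68.] [0.57175768 0.23037872] res [ -8.7 -20.3   8.6  44.9]
tall_bottle 0.19 [291. 172. 363. 232.] [0.59862334 0.16086809] res [ -9.6 -22.9   9.5  16.7]
```

>>> apply_moves(
  motion=[
    {"x": 0, "y": 0, "z": 0, "yaw": 0, "hand": -1},
  ],
)

```text
clock: 5.88
position: [0.6087, 0.1324, 0.0506]
ee_rot: [1.751, 2.609, -0.0]
force: [0.6, -0.3, 0.7]
width: 0.004
gripper_force: 0.0
```

```bash
python3 -c "
from h import *
s=observe();p=s['position'];print(p,s['width'])
k=get_image('scene');q=proj('scene',p);print(q,proj('scene',[.61,.133,.008]),proj('scene',[.61,.133,.093]))
i=get_image('wrist')
K=k[110:210,250:370].copy();K=cv2.resize(K,(720,600),interpolation=2)
c=((q-[250,110])*6).astype(int);cv2.circle(K,tuple(int(a) for a in c),5,(0,0,255),2)
cv2.imwrite('pics/b.png',K)
"
```

```text
[0.60874604 0.13241017 0.05061778] 0.004173055948607851
[326.41819722 154.15541188] [326.25473119 167.24463209] [327.18281808 140.13407411]
```

View pics/b.png

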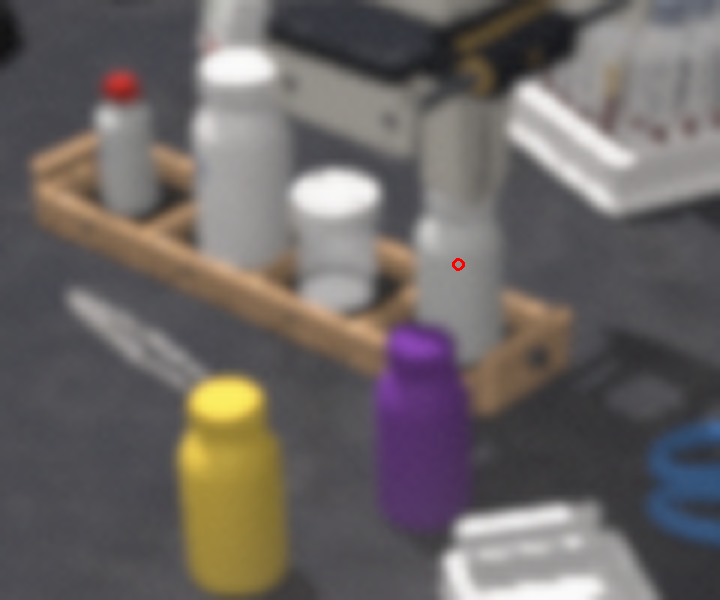

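The picture shows the shut fingers' visible end at about crop (460,205). The projected TCP is lower, at (458,264) on the bottle body. I'll open the fingers, lift, and check where they really are.

>>> apply_moves(
  motion=[
    {"x": 0, "y": 0, "z": 0, "yaw": 0, "hand": 1},
    {"x": 0, "y": 0, "z": 0, "yaw": 0, "hand": 1},
    {"x": 0, "y": 0, "z": 0, "yaw": 0, "hand": 1},
    {"x": 0, "y": 0, "z": 0, "yaw": 0, "hand": 1},
    {"x": 0, "y": 0, "z": 0, "yaw": 0, "hand": 1},
    {"x": 0, "y": 0, "z": 0, "yaw": 0, "hand": 1},
    {"x": 0, "y": 0, "z": 0, "yaw": 0, "hand": 1},
    {"x": 0, "y": 0, "z": 0, "yaw": 0, "hand": 1},
    {"x": 0, "y": 0, "z": 0, "yaw": 0, "hand": 1},
    {"x": 0, "y": 0, "z": 0, "yaw": 0, "hand": 1},
  ],
)

```text
clock: 7.22
position: [0.6088, 0.1324, 0.0506]
ee_rot: [1.751, 2.608, 0.0]
force: [-0.3, 1.0, -0.4]
width: 0.991
gripper_force: 0.0
```

```bash
python3 -c "
from h import *
s=observe();p=s['position'];print(p,s['width'],s['joints'])
k=get_image('scene')
K=k[100:200,260:380].copy();K=cv2.resize(K,(720,600),interpolation=2)
R=cv2.Rodrigues(np.array(s['ee_rot']))[0]
for t in(-.046,0,.046):
  q=proj('scene',p+R[:,1]*t);print(q);c=((q-[260,100])*6);cv2.circle(K,tuple(int(a) for a in c),5,(0,0,255),2)
cv2.imwrite('pics/c.png',K)
"
```

```text
[0.6087847  0.13242951 0.05063488] 0.9914239471580807 [-0.55248408  0.59191842  0.37631196  1.75148685 -0.27631612  0.85045622
  0.33783081]
[315.78177012 160.56557659]
[326.42716175 154.14371472]
[336.52377848 148.05290282]
```

View pics/c.png

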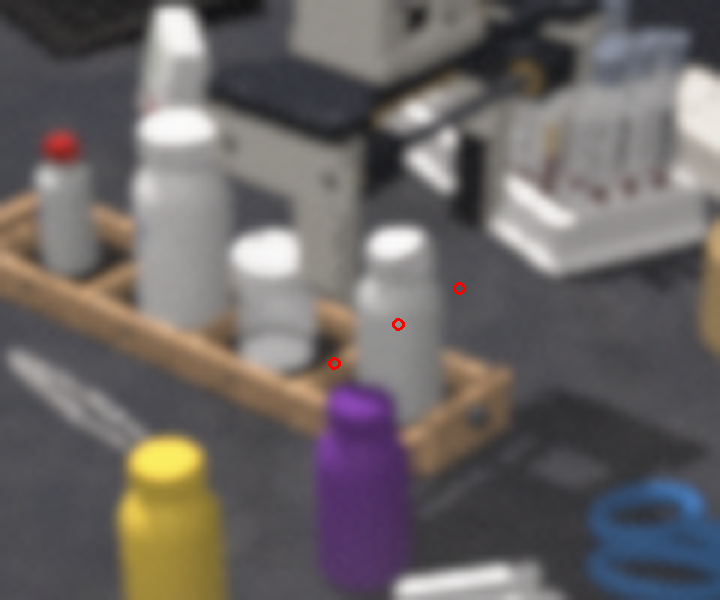

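The picture shows both open fingertips about 12 px above the projected TCP points, with nothing around the short bottle. The wrist view gives the same answer: the finger gap's size there puts the tips about 40 mm short of the reported TCP. The bottle is untouched, so I'll go 4 cm lower.

>>> apply_moves(
  motion=[
    {"x": 0, "y": 0, "z": -1, "yaw": 0, "hand": 1},
    {"x": 0, "y": 0, "z": -2, "yaw": 0, "hand": 1},
    {"x": 0, "y": 0, "z": -3, "yaw": 0, "hand": 1},
    {"x": 0, "y": 0, "z": -4, "yaw": 0, "hand": 1},
    {"x": 0, "y": 0, "z": -4, "yaw": 0, "hand": 1},
  ],
)

```text
clock: 7.9
position: [0.608, 0.1322, 0.0095]
ee_rot: [-1.75, -2.608, 0.002]
force: [-0.0, 0.2, -0.7]
width: 0.998
gripper_force: 0.0
```

```bash
python3 -c "
from h import *
s=observe();p=s['position'];print(p,s['force'])
k=get_image('scene')
cv2.imwrite('pics/d.png',cv2.resize(k[100:200,260:380],(720,600),interpolation=2))
"
```

```text
[0.60803299 0.1321757  0.00952475] [-0.03661785  0.24540487 -0.66023612]
```

View pics/d.png

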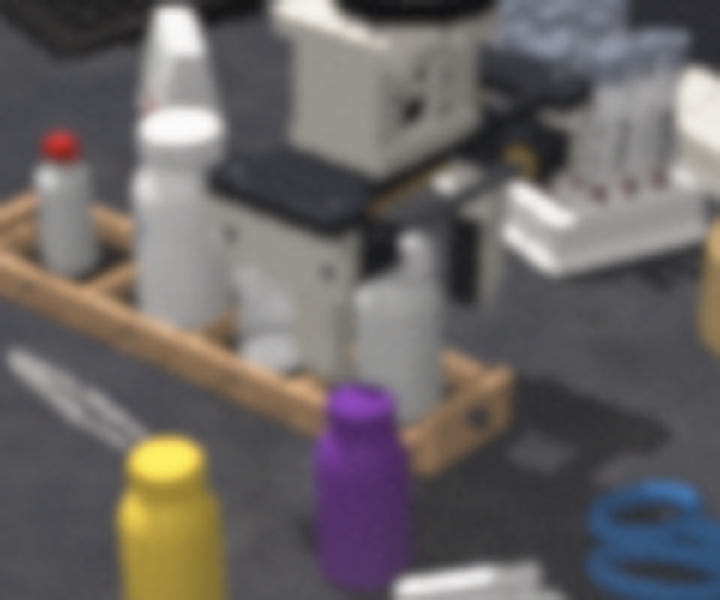

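The left fingertip is now at crop (330,375) and the right at (470,295), straddling the short bottle at about mid-height. I'll close.

>>> apply_moves(
  motion=[
    {"x": 0, "y": 0, "z": 0, "yaw": 0, "hand": -1},
    {"x": 0, "y": 0, "z": 0, "yaw": 0, "hand": -1},
    {"x": 0, "y": 0, "z": 0, "yaw": 0, "hand": -1},
    {"x": 0, "y": 0, "z": 0, "yaw": 0, "hand": -1},
    {"x": 0, "y": 0, "z": 0, "yaw": 0, "hand": -1},
    {"x": 0, "y": 0, "z": 0, "yaw": 0, "hand": -1},
    {"x": 0, "y": 0, "z": 0, "yaw": 0, "hand": -1},
    {"x": 0, "y": 0, "z": 0, "yaw": 0, "hand": -1},
  ],
  newtons=15,
)

```text
clock: 8.95
position: [0.6089, 0.1325, 0.0107]
ee_rot: [1.751, 2.608, 0.0]
force: [0.4, 0.7, 0.8]
width: 0.427
gripper_force: 14.9
```

>>> apply_moves(
  motion=[
    {"x": 0, "y": 0, "z": 2, "yaw": 0, "hand": -1},
    {"x": 0, "y": 0, "z": 6, "yaw": 0, "hand": -1},
    {"x": 0, "y": 0, "z": 10, "yaw": 0, "hand": -1},
    {"x": 0, "y": 0, "z": 13, "yaw": 0, "hand": -1},
    {"x": -1, "y": -3, "z": 13, "yaw": -7, "hand": -1},
    {"x": -2.5, "y": -7.5, "z": 13, "yaw": -15, "hand": -1},
    {"x": -4, "y": -12, "z": 13, "yaw": -24, "hand": -1},
    {"x": -5.5, "y": -16, "z": 13, "yaw": -32, "hand": -1},
    {"x": -6.7, "y": -19.7, "z": 13, "yaw": -35.4, "hand": -1},
    {"x": -6.7, "y": -19.7, "z": 13, "yaw": -35.4, "hand": -1},
  ],
)

```text
clock: 10.2
position: [0.5403, -0.0682, 0.1409]
ee_rot: [2.467, 1.945, -0.001]
force: [0.2, 1.4, 0.0]
width: 0.43
gripper_force: 14.9
```

```bash
python3 -c "
from h import *
s=observe();p=s['position'];print(p,s['width'],s['gripper_force'],yaw())
cv2.imwrite('pics/e.png',get_image('scene')[100:330,200:500])
get_image('top')
for c in('top',):print(carrier('analyser_carrier',c))
"
```

```text
[ 0.54034701 -0.06824219  0.14090802] 0.4297921933151927 14.862070898234379 -13.494293490578475
(0.94, array([ 0.49670097, -0.26637068], dtype=float32), np.float32(-9.732007), [np.float32(81.4634), np.float32(100.836555)])
```

View pics/e.png

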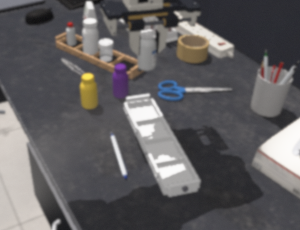

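The short bottle is held upright at crop (148,50), above and behind the white carrier's left slot at about (140,108). I'll lower it now.

>>> apply_moves(
  motion=[
    {"x": 0, "y": 0, "z": -3, "yaw": 0, "hand": -1},
    {"x": 0, "y": 0, "z": -7, "yaw": 0, "hand": -1},
    {"x": 0, "y": 0, "z": -10, "yaw": 0, "hand": -1},
    {"x": 0, "y": 0, "z": -11, "yaw": 0, "hand": -1},
    {"x": 0, "y": 0, "z": -12, "yaw": 0, "hand": -1},
    {"x": 0, "y": 0, "z": -12.6, "yaw": 0, "hand": -1},
    {"x": 0, "y": 0, "z": -13.1, "yaw": 0, "hand": -1},
    {"x": 0, "y": 0, "z": -13.1, "yaw": 0, "hand": -1},
    {"x": 0, "y": 0, "z": -13.1, "yaw": 0, "hand": -1},
  ],
)

```text
clock: 11.48
position: [0.5421, -0.0646, 0.01]
ee_rot: [2.461, 1.952, 0.001]
force: [0.9, 0.2, -1.2]
width: 0.426
gripper_force: 14.9
```

```bash
python3 -c "
from h import *
s=observe();print(s['position'],s['force'],s['width'])
i=get_image('wrist');k=get_image('scene')[150:250,270:390]
cv2.imwrite('pics/f.png',np.hstack([cv2.resize(k,(480,400)),cv2.resize(i[:250],(320,125)).repeat(1,0) if 0 else cv2.copyMakeBorder(cv2.resize(i,(320,200)),0,200,0,0,0)]))
"
```

```text
[ 0.54206574 -0.06464386  0.00999648] [ 0.94142296  0.18526417 -1.18594717] 0.42617396507068206
```

View pics/f.png

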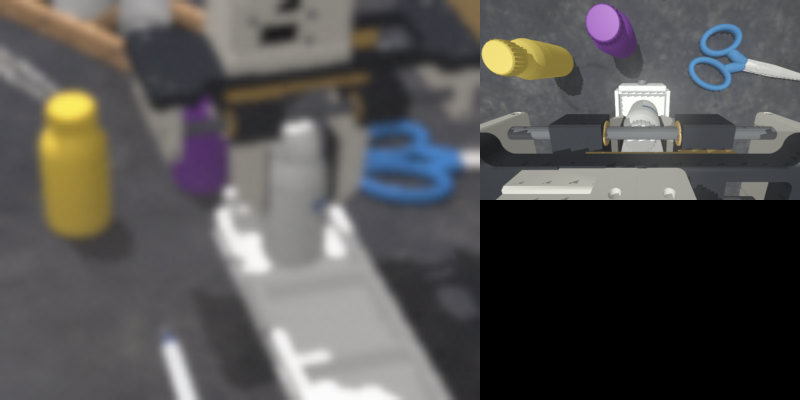

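The short bottle stands in the white carrier's left end slot, centred between its walls at crop (295,240). I'll release it and return for a settled look at the other three.

>>> apply_moves(
  motion=[
    {"x": 0, "y": 0, "z": -0.2, "yaw": 0, "hand": -1},
    {"x": 0, "y": 0, "z": -0.2, "yaw": 0, "hand": 1},
    {"x": 0, "y": 0, "z": -0.2, "yaw": 0, "hand": 1},
    {"x": 0, "y": 0, "z": -0.2, "yaw": 0, "hand": 1},
    {"x": 0, "y": 0, "z": -0.2, "yaw": 0, "hand": 1},
    {"x": 0, "y": 0, "z": -0.2, "yaw": 0, "hand": 1},
    {"x": 0, "y": 0, "z": -0.2, "yaw": 0, "hand": 1},
    {"x": 0, "y": 0, "z": 3, "yaw": 0, "hand": 1},
    {"x": 0, "y": 0, "z": 8, "yaw": 0, "hand": 1},
    {"x": 0, "y": 0, "z": 13, "yaw": 0, "hand": 1},
  ],
)

```text
clock: 12.82
position: [0.5414, -0.0647, 0.1409]
ee_rot: [-2.461, -1.952, 0.001]
force: [0.9, 0.8, -0.4]
width: 0.997
gripper_force: 0.0
```

>>> apply_moves(
  motion=[
    {"x": 0, "y": 3, "z": 5, "yaw": 8, "hand": 1},
    {"x": 1, "y": 8, "z": 9, "yaw": 17, "hand": 1},
    {"x": 2, "y": 13, "z": 11, "yaw": 26, "hand": 1},
    {"x": 3, "y": 18, "z": 11, "yaw": 35.4, "hand": 1},
    {"x": 4, "y": 21, "z": 11, "yaw": 35.4, "hand": 1},
    {"x": 4, "y": 21, "z": 11, "yaw": 35.4, "hand": 1},
    {"x": 4, "y": 21, "z": 11, "yaw": 35.4, "hand": 1},
    {"x": 4, "y": 21, "z": 11, "yaw": 35.4, "hand": 1},
  ],
)

```text
clock: 13.82
position: [0.5817, 0.1438, 0.2498]
ee_rot: [1.754, 2.606, -0.0]
force: [0.3, -1.0, 0.2]
width: 1.0
gripper_force: 0.0
```

```bash
cat >look2.py <<'E'
from h import *
np.set_printoptions(precision=4,suppress=True)
print(observe()["position"],observe()["clock"],yaw())
M=camera_model("wrist");A={n:[] for n in DIM}
for k in range(3):
    get_image("wrist")
    for n in DIM:
        for o in bottle(n,"wrist",.008):
            if abs(o[4]).max()<6: A[n].append(np.r_[o[0],o[2]])
for n in A: print(n,A[n])
E
python3 look2.py
```

```text
[0.5817 0.1438 0.2498] 13.825 22.1360750222172
tall_bottle [array([0.65  , 0.5589, 0.2586]), array([0.58  , 0.5583, 0.2591]), array([0.66  , 0.558 , 0.2592])]
short_bottle [array([0.76  , 0.538 , 0.0472]), array([0.66  , 0.4481, 0.0424]), array([0.97  , 0.5337, 0.0473]), array([0.97  , 0.4489, 0.0434]), array([0.56  , 0.4499, 0.0408])]
dropper [array([0.74  , 0.578 , 0.2004]), array([0.61  , 0.5289, 0.3287]), array([0.65  , 0.5285, 0.332 ]), array([0.9   , 0.5297, 0.328 ])]
specimen_jar [array([0.95  , 0.5761, 0.2028]), array([0.79  , 0.5775, 0.2   ]), array([0.93  , 0.5773, 0.1989])]
```

>>> apply_moves(
  motion=[
    {"x": -1.5, "y": 5, "z": 0, "yaw": 0, "hand": 1},
    {"x": -3, "y": 10, "z": 0, "yaw": 0, "hand": 1},
    {"x": -4.4, "y": 15, "z": 0, "yaw": 0, "hand": 1},
    {"x": -5.3, "y": 18.5, "z": -3, "yaw": 0, "hand": 1},
    {"x": -5.3, "y": 18.5, "z": -8, "yaw": 0, "hand": 1},
    {"x": -5.3, "y": 18.5, "z": -13, "yaw": 0, "hand": 1},
    {"x": -5.3, "y": 18.5, "z": -18, "yaw": 0, "hand": 1},
    {"x": -5.3, "y": 18.5, "z": -22, "yaw": 0, "hand": 1},
    {"x": -5.3, "y": 18.5, "z": -25.3, "yaw": 0, "hand": 1},
    {"x": -5.3, "y": 18.5, "z": -25.3, "yaw": 0, "hand": 1},
  ],
)

```text
clock: 15.82
position: [0.527, 0.3293, -0.0056]
ee_rot: [-1.75, -2.607, 0.007]
force: [-0.8, 0.3, 0.1]
width: 1.001
gripper_force: 0.0
```

>>> apply_moves(
  motion=[
    {"x": 0, "y": 0, "z": 0, "yaw": 0, "hand": -1},
    {"x": 0, "y": 0, "z": 0, "yaw": 0, "hand": -1},
    {"x": 0, "y": 0, "z": 0, "yaw": 0, "hand": -1},
    {"x": 0, "y": 0, "z": 0, "yaw": 0, "hand": -1},
    {"x": 0, "y": 0, "z": 0, "yaw": 0, "hand": -1},
    {"x": 0, "y": 0, "z": 0, "yaw": 0, "hand": -1},
    {"x": 0, "y": 0, "z": 0, "yaw": 0, "hand": -1},
    {"x": 0, "y": 0, "z": 0, "yaw": 0, "hand": -1},
    {"x": 0, "y": 0, "z": 0, "yaw": 0, "hand": -1},
    {"x": 0, "y": 0, "z": 0, "yaw": 0, "hand": -1},
  ],
  newtons=15,
)

```text
clock: 17.08
position: [0.5288, 0.3304, -0.0033]
ee_rot: [1.751, 2.608, 0.0]
force: [0.7, -0.7, 1.3]
width: 0.3
gripper_force: 14.9
```

>>> apply_moves(
  motion=[
    {"x": 0, "y": 0, "z": 2, "yaw": 0, "hand": -1},
    {"x": 0, "y": 0, "z": 7, "yaw": 0, "hand": -1},
    {"x": 0, "y": 0, "z": 12, "yaw": 0, "hand": -1},
    {"x": 0, "y": 0, "z": 16, "yaw": 0, "hand": -1},
    {"x": 0, "y": -3, "z": 16, "yaw": 0, "hand": -1},
    {"x": 0, "y": -7, "z": 16, "yaw": -5, "hand": -1},
    {"x": 0, "y": -12, "z": 16, "yaw": -10, "hand": -1},
    {"x": 0, "y": -17, "z": 16, "yaw": -15, "hand": -1},
    {"x": 0, "y": -22, "z": 16, "yaw": -20, "hand": -1},
    {"x": 0, "y": -27, "z": 16, "yaw": -25, "hand": -1},
  ],
)

```text
clock: 18.32
position: [0.5285, 0.0589, 0.1567]
ee_rot: [-2.277, -2.165, -0.0]
force: [1.0, -0.2, -0.2]
width: 0.299
gripper_force: 14.9
```

>>> apply_moves(
  motion=[
    {"x": -0.5, "y": -5, "z": 0, "yaw": -5, "hand": -1},
    {"x": -1, "y": -10, "z": 0, "yaw": -8, "hand": -1},
    {"x": -1.5, "y": -15, "z": 0, "yaw": -10.4, "hand": -1},
    {"x": -2, "y": -20, "z": 0, "yaw": -10.4, "hand": -1},
    {"x": -2.5, "y": -25, "z": 0, "yaw": -10.4, "hand": -1},
    {"x": -3, "y": -29, "z": 0, "yaw": -10.4, "hand": -1},
    {"x": -3.3, "y": -32, "z": 0, "yaw": -10.4, "hand": -1},
    {"x": -3.3, "y": -32.7, "z": 0, "yaw": -10.4, "hand": -1},
    {"x": -3.3, "y": -32.7, "z": 0, "yaw": -10.4, "hand": -1},
    {"x": -3.3, "y": -32.7, "z": 0, "yaw": -10.4, "hand": -1},
  ],
)

```text
clock: 19.58
position: [0.4962, -0.2649, 0.1564]
ee_rot: [-2.459, -1.955, -0.001]
force: [-0.0, 0.0, -0.6]
width: 0.299
gripper_force: 14.9
```

```bash
python3 -c "
from h import *
s=observe();print(s['position'],s['clock'],yaw(),s['width'])
i=get_image('wrist');M=camera_model('wrist')
for n in('short_bottle',):
  for o in bottle(n,'wrist',.005):print(*o)
try: print(carrier('analyser_carrier','wrist'))
except IndexError: print('none')
cv2.imwrite('pics/g.png',i)
"
```

```text
[ 0.49619316 -0.26494062  0.15642351] 19.575 -13.030875275085169 0.2992518540438928
0.64 [306.   0. 346.  20.] [ 0.53576352 -0.10201629] res [ -5.  -24.9   5.   37.9]
(0.98, array([ 0.5117517 , -0.19254614], dtype=float32), np.float32(-13.048012), [np.float32(74.74153), np.float32(249.19098)])
```

View pics/g.png

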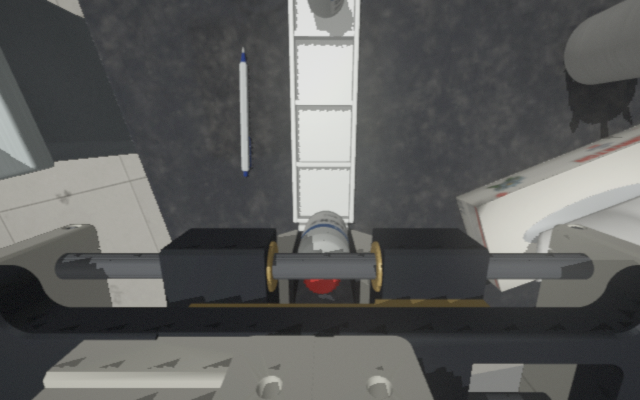

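The dropper is held over the right end slot. The carrier is centred on column 325 with dividers at rows 37, 104 and 164 and its right end at row 218. I'll lower and release.

>>> apply_moves(
  motion=[
    {"x": 0, "y": 0, "z": -4, "yaw": 0, "hand": -1},
    {"x": 0, "y": 0, "z": -9, "yaw": 0, "hand": -1},
    {"x": 0, "y": 0, "z": -13, "yaw": 0, "hand": -1},
    {"x": 0, "y": 0, "z": -14.5, "yaw": 0, "hand": -1},
    {"x": 0, "y": 0, "z": -15.5, "yaw": 0, "hand": -1},
    {"x": 0, "y": 0, "z": -16.1, "yaw": 0, "hand": -1},
    {"x": 0, "y": 0, "z": -16.1, "yaw": 0, "hand": -1},
    {"x": 0, "y": 0, "z": -16.1, "yaw": 0, "hand": -1},
    {"x": 0, "y": 0, "z": -16.2, "yaw": 0, "hand": -1},
  ],
)

```text
clock: 20.85
position: [0.4962, -0.2668, -0.0048]
ee_rot: [2.46, 1.952, 0.001]
force: [0.3, -0.2, -0.0]
width: 0.302
gripper_force: 14.9
```

>>> apply_moves(
  motion=[
    {"x": 0, "y": 0, "z": 0, "yaw": 0, "hand": 1},
    {"x": 0, "y": 0, "z": 0, "yaw": 0, "hand": 1},
    {"x": 0, "y": 0, "z": 0, "yaw": 0, "hand": 1},
    {"x": 0, "y": 0, "z": 0, "yaw": 0, "hand": 1},
    {"x": 0, "y": 0, "z": 0, "yaw": 0, "hand": 1},
    {"x": 0, "y": 0, "z": 0, "yaw": 0, "hand": 1},
    {"x": 0, "y": 0, "z": 3, "yaw": 0, "hand": 1},
    {"x": 0, "y": 0, "z": 8, "yaw": 0, "hand": 1},
    {"x": 0, "y": 0, "z": 13, "yaw": 0, "hand": 1},
    {"x": 0, "y": 0, "z": 16, "yaw": 0, "hand": 1},
  ],
)

```text
clock: 22.1
position: [0.4963, -0.2671, 0.1571]
ee_rot: [2.46, 1.951, 0.002]
force: [0.3, 0.5, -0.1]
width: 0.999
gripper_force: 0.0
```

>>> apply_moves(
  motion=[
    {"x": 0.6, "y": 5, "z": 2, "yaw": 5, "hand": 1},
    {"x": 1.2, "y": 10, "z": 4, "yaw": 10, "hand": 1},
    {"x": 1.8, "y": 15, "z": 5, "yaw": 15, "hand": 1},
    {"x": 2.4, "y": 20, "z": 5, "yaw": 20, "hand": 1},
    {"x": 3, "y": 25, "z": 5, "yaw": 25, "hand": 1},
    {"x": 3.6, "y": 30, "z": 5, "yaw": 30, "hand": 1},
    {"x": 4.2, "y": 35, "z": 5, "yaw": 35.4, "hand": 1},
    {"x": 4.8, "y": 40, "z": 5, "yaw": 35.4, "hand": 1},
    {"x": 5.4, "y": 45, "z": 5, "yaw": 35.4, "hand": 1},
    {"x": 6.2, "y": 50, "z": 5, "yaw": 35.4, "hand": 1},
  ],
)

```text
clock: 23.35
position: [0.5577, 0.2349, 0.2047]
ee_rot: [-1.751, -2.608, -0.0]
force: [0.6, 1.1, -0.5]
width: 0.997
gripper_force: 0.0
```

>>> apply_moves(
  motion=[
    {"x": 0, "y": 2.4, "z": -1, "yaw": 0, "hand": 1},
    {"x": 0, "y": 2.4, "z": -1, "yaw": 0, "hand": 1},
    {"x": 0, "y": 2.4, "z": -6, "yaw": 0, "hand": 1},
    {"x": 0, "y": 2.4, "z": -6, "yaw": 0, "hand": 1},
  ],
)

```text
clock: 23.85
position: [0.5554, 0.2542, 0.142]
ee_rot: [-1.752, -2.604, 0.01]
force: [-0.2, -0.5, -0.3]
width: 0.998
gripper_force: 0.0
```

```bash
python3 -c "
from h import *
np.set_printoptions(precision=4,suppress=True)
s=observe();print(s['position'],s['clock'],yaw())
i=get_image('wrist');M=camera_model('wrist');p=s['position']
print(proj('wrist',[.5585,.2575,.108],M),proj('wrist',[p[0],p[1],.108],M))
print(carrier('bench_carrier','wrist'))
j=get_image('top')
for r in silhouettes('dropper','top')+silhouettes('short_bottle','top'): print(r['p'],r['rect'])
cv2.imwrite('pics/k.png',cv2.resize(j[110:260,300:480],(720,600)))
"
```

```text
[0.5554 0.2542 0.142 ] 23.85 22.12796494571706
[327.2844 211.2036] [322.5078 213.3415]
(0.69, array([0.5517, 0.283 ], dtype=float32), np.float32(22.605427), [np.float32(204.54044), np.float32(75.74776)])
0.7 [419.6, 193.6, 428.6, 198.6]
0.79 [338.6, 169.9, 351.5, 185.0]
0.79 [298.1, 203.5, 317.9, 222.2]
0.65 [298.9, 166.7, 315.6, 187.4]
```

View pics/k.png

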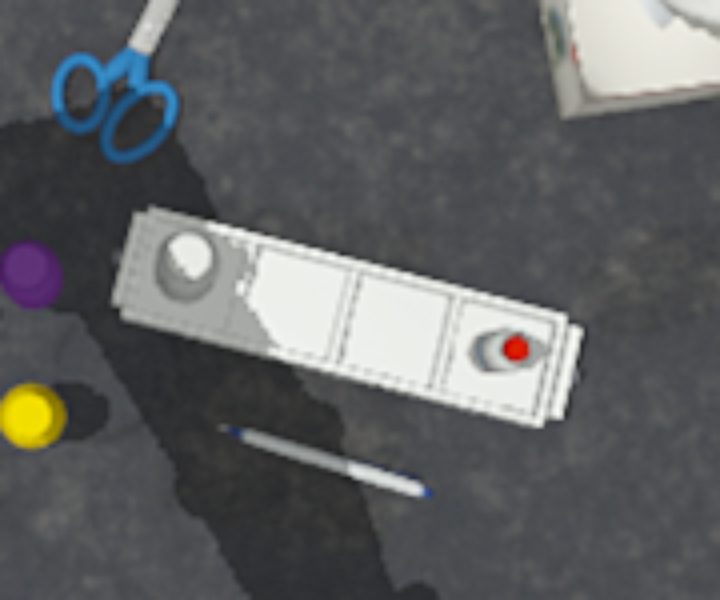

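Both placed bottles stand in their slots: the short one at (186,265) in the left end and the dropper at (500,350) in the right end. Next is the tall bottle.

>>> apply_moves(
  motion=[
    {"x": 0, "y": 0, "z": -3, "yaw": 0, "hand": 1},
    {"x": 0, "y": 0, "z": -6, "yaw": 0, "hand": 1},
    {"x": 0, "y": 0, "z": -9, "yaw": 0, "hand": 1},
    {"x": 0, "y": 0, "z": -12, "yaw": 0, "hand": 1},
    {"x": 0, "y": 0, "z": -13, "yaw": 0, "hand": 1},
    {"x": 0, "y": 0, "z": -13, "yaw": 0, "hand": 1},
    {"x": 0, "y": 0, "z": -13, "yaw": 0, "hand": 1},
  ],
)

```text
clock: 24.98
position: [0.5588, 0.2578, 0.0161]
ee_rot: [1.75, 2.607, 0.003]
force: [-0.7, -0.2, -0.2]
width: 1.002
gripper_force: 0.0
```

>>> apply_moves(
  motion=[
    {"x": 0, "y": 0, "z": 0, "yaw": 0, "hand": -1},
    {"x": 0, "y": 0, "z": 0, "yaw": 0, "hand": -1},
    {"x": 0, "y": 0, "z": 0, "yaw": 0, "hand": -1},
    {"x": 0, "y": 0, "z": 0, "yaw": 0, "hand": -1},
    {"x": 0, "y": 0, "z": 0, "yaw": 0, "hand": -1},
    {"x": 0, "y": 0, "z": 0, "yaw": 0, "hand": -1},
    {"x": 0, "y": 0, "z": 0, "yaw": 0, "hand": -1},
    {"x": 0, "y": 0, "z": 0, "yaw": 0, "hand": -1},
  ],
  newtons=18,
)

```text
clock: 25.98
position: [0.5578, 0.2574, 0.0146]
ee_rot: [1.751, 2.608, 0.0]
force: [0.3, -0.4, -0.1]
width: 0.494
gripper_force: 17.9
```

>>> apply_moves(
  motion=[
    {"x": 0, "y": 0, "z": 2, "yaw": 0, "hand": -1},
    {"x": 0, "y": 0, "z": 7, "yaw": 0, "hand": -1},
    {"x": 0, "y": 0, "z": 12, "yaw": 0, "hand": -1},
    {"x": 0, "y": 0, "z": 16, "yaw": 0, "hand": -1},
    {"x": 0, "y": -3, "z": 16, "yaw": 0, "hand": -1},
    {"x": 0, "y": -7, "z": 16, "yaw": -5, "hand": -1},
    {"x": 0, "y": -12, "z": 16, "yaw": -10, "hand": -1},
    {"x": 0, "y": -17, "z": 16, "yaw": -15, "hand": -1},
    {"x": -1, "y": -22, "z": 16, "yaw": -20, "hand": -1},
    {"x": -2, "y": -27, "z": 16, "yaw": -25, "hand": -1},
  ],
)

```text
clock: 27.22
position: [0.5361, -0.0161, 0.174]
ee_rot: [-2.283, -2.157, 0.002]
force: [0.7, -0.7, -0.0]
width: 0.498
gripper_force: 17.9
```

>>> apply_moves(
  motion=[
    {"x": -1, "y": -5, "z": 0, "yaw": -5, "hand": -1},
    {"x": -2, "y": -10, "z": 0, "yaw": -8, "hand": -1},
    {"x": -2.5, "y": -15, "z": 0, "yaw": -10.4, "hand": -1},
    {"x": -2.7, "y": -18, "z": 0, "yaw": -10.4, "hand": -1},
    {"x": -2.7, "y": -18.9, "z": 0, "yaw": -10.4, "hand": -1},
    {"x": -2.7, "y": -18.9, "z": 0, "yaw": -10.4, "hand": -1},
    {"x": -2.7, "y": -18.9, "z": 0, "yaw": -10.4, "hand": -1},
  ],
)

```text
clock: 28.1
position: [0.5107, -0.2002, 0.1743]
ee_rot: [-2.459, -1.953, -0.0]
force: [-0.1, -0.5, -1.7]
width: 0.491
gripper_force: 17.9
```

>>> apply_moves(
  motion=[
    {"x": 0, "y": 0, "z": -4, "yaw": 0, "hand": -1},
    {"x": 0, "y": 0, "z": -9, "yaw": 0, "hand": -1},
    {"x": 0, "y": 0, "z": -13, "yaw": 0, "hand": -1},
    {"x": 0, "y": 0, "z": -14.5, "yaw": 0, "hand": -1},
    {"x": 0, "y": 0, "z": -15.5, "yaw": 0, "hand": -1},
    {"x": 0, "y": 0, "z": -16.1, "yaw": 0, "hand": -1},
    {"x": 0, "y": 0, "z": -16.1, "yaw": 0, "hand": -1},
    {"x": 0, "y": 0, "z": -16.1, "yaw": 0, "hand": -1},
    {"x": 0, "y": 0, "z": -16.2, "yaw": 0, "hand": -1},
  ],
)

```text
clock: 29.22
position: [0.5112, -0.2017, 0.0132]
ee_rot: [2.46, 1.952, 0.001]
force: [1.1, -0.4, -1.2]
width: 0.498
gripper_force: 17.9
```

>>> apply_moves(
  motion=[
    {"x": 0, "y": 0, "z": 0, "yaw": 0, "hand": 1},
    {"x": 0, "y": 0, "z": 0, "yaw": 0, "hand": 1},
    {"x": 0, "y": 0, "z": 0, "yaw": 0, "hand": 1},
    {"x": 0, "y": 0, "z": 0, "yaw": 0, "hand": 1},
    {"x": 0, "y": 0, "z": 0, "yaw": 0, "hand": 1},
    {"x": 0, "y": 0, "z": 0, "yaw": 0, "hand": 1},
    {"x": 0, "y": 0, "z": 3, "yaw": 0, "hand": 1},
    {"x": 0, "y": 0, "z": 8, "yaw": 0, "hand": 1},
    {"x": 0, "y": 0, "z": 13, "yaw": 0, "hand": 1},
    {"x": 0, "y": 0, "z": 16, "yaw": 0, "hand": 1},
  ],
)

```text
clock: 30.48
position: [0.5114, -0.202, 0.1751]
ee_rot: [2.46, 1.951, 0.003]
force: [0.2, -0.5, -0.2]
width: 1.003
gripper_force: 0.0
```

>>> apply_moves(
  motion=[
    {"x": 0.8, "y": 5, "z": 2, "yaw": 5, "hand": 1},
    {"x": 1.6, "y": 10, "z": 2, "yaw": 10, "hand": 1},
    {"x": 2.4, "y": 15, "z": 2, "yaw": 15, "hand": 1},
    {"x": 3.2, "y": 20, "z": 2, "yaw": 20, "hand": 1},
    {"x": 4, "y": 25, "z": 2, "yaw": 25, "hand": 1},
    {"x": 4.8, "y": 30, "z": 2, "yaw": 30, "hand": 1},
    {"x": 5.6, "y": 35, "z": 2, "yaw": 35.4, "hand": 1},
    {"x": 6.6, "y": 40.2, "z": 0, "yaw": 35.4, "hand": 1},
    {"x": 6.6, "y": 40.2, "z": -5, "yaw": 35.4, "hand": 1},
    {"x": 6.6, "y": 40.2, "z": -8, "yaw": 35.4, "hand": 1},
  ],
)

```text
clock: 31.72
position: [0.5755, 0.201, 0.0902]
ee_rot: [-1.748, -2.609, 0.003]
force: [-0.3, 0.4, -0.2]
width: 0.999
gripper_force: 0.0
```

>>> apply_moves(
  motion=[
    {"x": 0, "y": 0, "z": -2, "yaw": 0, "hand": 1},
    {"x": 0, "y": 0, "z": -5, "yaw": 0, "hand": 1},
    {"x": 0, "y": 0, "z": -7, "yaw": 0, "hand": 1},
    {"x": 0, "y": 0, "z": -9.4, "yaw": 0, "hand": 1},
    {"x": 0, "y": 0, "z": -9.4, "yaw": 0, "hand": 1},
    {"x": 0, "y": 0, "z": -9.4, "yaw": 0, "hand": 1},
    {"x": 0, "y": 0, "z": -9.4, "yaw": 0, "hand": 1},
  ],
)

```text
clock: 32.6
position: [0.5776, 0.2006, -0.0002]
ee_rot: [1.75, 2.608, 0.002]
force: [0.8, 0.3, -0.1]
width: 0.997
gripper_force: 0.0
```

>>> apply_moves(
  motion=[
    {"x": 0, "y": 0, "z": 0, "yaw": 0, "hand": -1},
    {"x": 0, "y": 0, "z": 0, "yaw": 0, "hand": -1},
    {"x": 0, "y": 0, "z": 0, "yaw": 0, "hand": -1},
    {"x": 0, "y": 0, "z": 0, "yaw": 0, "hand": -1},
    {"x": 0, "y": 0, "z": 0, "yaw": 0, "hand": -1},
    {"x": 0, "y": 0, "z": 0, "yaw": 0, "hand": -1},
    {"x": 0, "y": 0, "z": 0, "yaw": 0, "hand": -1},
    {"x": 0, "y": 0, "z": 0, "yaw": 0, "hand": -1},
  ],
  newtons=15,
)

```text
clock: 33.6
position: [0.5768, 0.2004, -0.0014]
ee_rot: [1.751, 2.608, 0.0]
force: [-0.7, -0.5, 0.6]
width: 0.433
gripper_force: 15.0
```

>>> apply_moves(
  motion=[
    {"x": 0, "y": 0, "z": 2, "yaw": 0, "hand": -1},
    {"x": 0, "y": 0, "z": 7, "yaw": 0, "hand": -1},
    {"x": 0, "y": 0, "z": 12, "yaw": 0, "hand": -1},
    {"x": 0, "y": 0, "z": 17, "yaw": 0, "hand": -1},
    {"x": 0, "y": -3, "z": 17, "yaw": 0, "hand": -1},
    {"x": 0, "y": -7, "z": 17, "yaw": -5, "hand": -1},
    {"x": -1, "y": -12, "z": 17, "yaw": -13, "hand": -1},
    {"x": -2, "y": -17, "z": 17, "yaw": -21, "hand": -1},
    {"x": -3, "y": -22, "z": 17, "yaw": -29, "hand": -1},
    {"x": -4, "y": -27, "z": 17, "yaw": -35.4, "hand": -1},
  ],
)

```text
clock: 34.85
position: [0.5362, -0.071, 0.1687]
ee_rot: [-2.465, -1.948, -0.0]
force: [0.8, 0.2, -0.3]
width: 0.433
gripper_force: 15.0
```

>>> apply_moves(
  motion=[
    {"x": -0.7, "y": -4, "z": 0, "yaw": 0, "hand": -1},
    {"x": -1, "y": -6.2, "z": 0, "yaw": 0, "hand": -1},
    {"x": -1, "y": -6.2, "z": 0, "yaw": 0, "hand": -1},
    {"x": -1, "y": -6.2, "z": 0, "yaw": 0, "hand": -1},
    {"x": -1, "y": -6.2, "z": 0, "yaw": 0, "hand": -1},
  ],
)

```text
clock: 35.48
position: [0.5271, -0.1301, 0.1685]
ee_rot: [-2.459, -1.955, -0.0]
force: [-1.1, 0.1, -1.2]
width: 0.433
gripper_force: 15.0
```

```bash
python3 -c "
from h import *
s=observe();p=s['position'];print(p,s['clock'],yaw(),s['width'],s['gripper_force'])
k=get_image('scene')[130:310,290:430]
cv2.imwrite('pics/m.png',cv2.resize(k,(466,600),interpolation=2))
"
```

```text
[ 0.52705401 -0.13012474  0.16847884] 35.475 -13.023057728825293 0.4332122441870814 15.000040760496631
```

View pics/m.png

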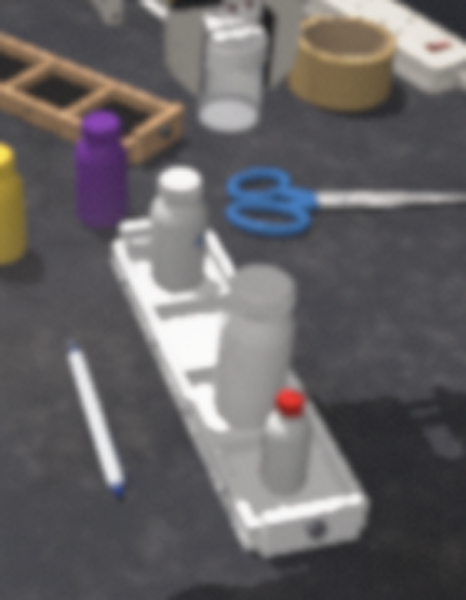

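The short bottle (178,230), tall bottle (253,350) and dropper (287,445) all stand in their slots, and the jar hangs level at (232,70). I'll lower the jar into the remaining slot.

>>> apply_moves(
  motion=[
    {"x": 0, "y": 0, "z": -4, "yaw": 0, "hand": -1},
    {"x": 0, "y": 0, "z": -9, "yaw": 0, "hand": -1},
    {"x": 0, "y": 0, "z": -12, "yaw": 0, "hand": -1},
    {"x": 0, "y": 0, "z": -14, "yaw": 0, "hand": -1},
    {"x": 0, "y": 0, "z": -15.5, "yaw": 0, "hand": -1},
    {"x": 0, "y": 0, "z": -16.5, "yaw": 0, "hand": -1},
    {"x": 0, "y": 0, "z": -17.2, "yaw": 0, "hand": -1},
    {"x": 0, "y": 0, "z": -17.2, "yaw": 0, "hand": -1},
    {"x": 0, "y": 0, "z": -17.2, "yaw": 0, "hand": -1},
  ],
)

```text
clock: 36.65
position: [0.5272, -0.1317, -0.0029]
ee_rot: [2.461, 1.952, 0.001]
force: [-0.7, 0.4, -0.4]
width: 0.432
gripper_force: 15.0
```

>>> apply_moves(
  motion=[
    {"x": 0, "y": 0, "z": 0, "yaw": 0, "hand": 1},
    {"x": 0, "y": 0, "z": 0, "yaw": 0, "hand": 1},
    {"x": 0, "y": 0, "z": 0, "yaw": 0, "hand": 1},
    {"x": 0, "y": 0, "z": 0, "yaw": 0, "hand": 1},
    {"x": 0, "y": 0, "z": 0, "yaw": 0, "hand": 1},
    {"x": 0, "y": 0, "z": 0, "yaw": 0, "hand": 1},
    {"x": 0, "y": 0, "z": 3, "yaw": 0, "hand": 1},
    {"x": 0, "y": 0, "z": 8, "yaw": 0, "hand": 1},
    {"x": 0, "y": 0, "z": 13, "yaw": 0, "hand": 1},
    {"x": 0, "y": 0, "z": 18, "yaw": 0, "hand": 1},
  ],
)

```text
clock: 37.9
position: [0.5265, -0.1316, 0.1782]
ee_rot: [2.461, 1.952, -0.0]
force: [1.1, 0.3, 0.3]
width: 1.002
gripper_force: 0.0
```

>>> apply_moves(
  motion=[
    {"x": 0, "y": 5, "z": 0, "yaw": 0, "hand": 1},
    {"x": 0, "y": 10, "z": 0, "yaw": 0, "hand": 1},
    {"x": 0, "y": 15, "z": 0, "yaw": 0, "hand": 1},
    {"x": 0, "y": 20, "z": 0, "yaw": 0, "hand": 1},
    {"x": 0, "y": 25, "z": 0, "yaw": 0, "hand": 1},
    {"x": 0, "y": 25, "z": 0, "yaw": 0, "hand": 1},
    {"x": 0, "y": 25, "z": 0, "yaw": 0, "hand": 1},
  ],
)

```text
clock: 38.78
position: [0.5267, 0.1178, 0.1766]
ee_rot: [2.461, 1.952, -0.001]
force: [-0.2, -1.4, 0.5]
width: 1.001
gripper_force: 0.0
```

```bash
python3 -c "
from h import *
s=observe();print(s['position'],s['clock'],s['width'])
k=cv2.resize(get_image('scene')[150:310,300:420],(400,533),interpolation=2);j=cv2.resize(get_image('top')[140:240,320:460],(400,286))
cv2.imwrite('pics/n.png',np.hstack([k,cv2.copyMakeBorder(j,0,247,0,0,0)]))
"
```

```text
[0.52665248 0.1178444  0.17656723] 38.775 1.001432331861893
```

View pics/n.png

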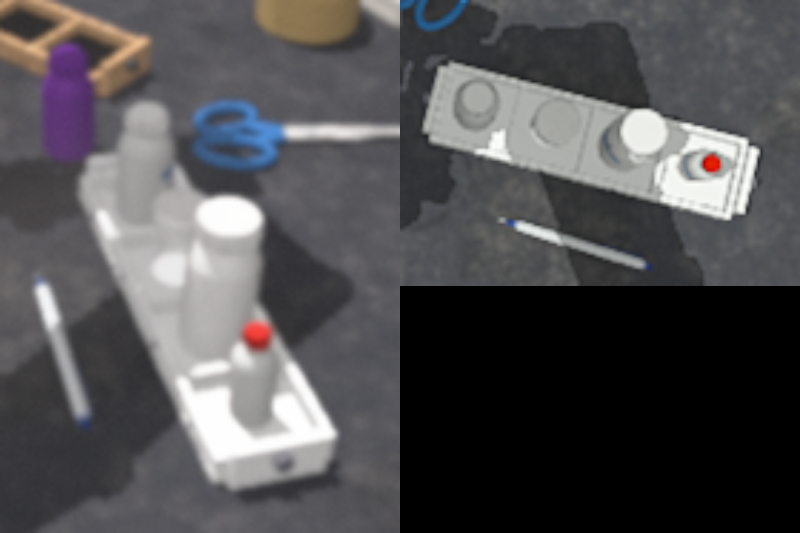

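All four stand upright and roughly centred. From left to right they are the short bottle, jar, tall bottle and dropper, which is the reverse of the starting order.

```bash
python3 -c "
from cell import *
print(sign_off())"
```

```text
the job is handed in; nothing more can be done
None
```

I moved all four bottles to the white carrier in reverse order (left to right: short bottle, jar, tall bottle, dropper) and handed the job in at about 39 s; they stood upright in the last pictures, though no verdict came back.

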